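# Check the plate gap of the firmness tester with a taper gauge

### The job

Put the tester in gap-check mode by pressing the green, then the blue, then the yellow key, one at a time, and leave the red key and the things lying about alone. Then pick up the taper gauge by its orange handle, lay its blade on the tester's lower plate and slide it gently, straight and flat, in under the upper plate until it drags snugly, just starting to lift the sprung plate by about a millimetre, without forcing it. Finish holding it still at that depth in the gripper: do not let go, and keep the gripper itself off the tester.

Things in the scene. Friction and masses are not known exactly. Their poses are not given: they have to be found in the camera images.
- key_green (a joint): Green round spring key, 28 mm across, on a black 44 mm round housing; 0 = up, 0.006 m = fully down (needs about 4 N). It counts as pressed from 0.004 m, as let go below 0.002 m, and springs back by itself.
- key_blue (a joint): Blue round spring key, 28 mm across, on a black 44 mm round housing; 0 = up, 0.006 m = fully down (needs about 4 N). It counts as pressed from 0.004 m, as let go below 0.002 m, and springs back by itself.
- key_yellow (a joint): Yellow round spring key, 28 mm across, on a black 44 mm round housing; 0 = up, 0.006 m = fully down (needs about 4 N). It counts as pressed from 0.004 m, as let go below 0.002 m, and springs back by itself.
- key_red (a joint): Red round spring key, 28 mm across, on a black 44 mm round housing; 0 = up, 0.006 m = fully down (needs about 4 N). It counts as pressed from 0.004 m, as let go below 0.002 m, and springs back by itself.
- key_green_top (a point): Centre of the top of the green key when up (about 42 mm above the table); moves down with the key.
- key_blue_top (a point): Centre of the top of the blue key when up (about 42 mm above the table); moves down with the key.
- key_yellow_top (a point): Centre of the top of the yellow key when up (about 42 mm above the table); moves down with the key.
- key_red_top (a point): Centre of the top of the red key when up (about 42 mm above the table); moves down with the key.
- keypad: Grey flat keypad, 135 x 135 x 20 mm, fixed on the table, origin under its centre. Four keys sit on it in a square of 60 mm spacing; which colour is where varies. Housings rise 12 mm above the pad, keys 10 mm above the housings.
- gauge: Loose taper gauge, about 90 g, lying flat. Orange handle 70 x 20 x 28 mm high, origin under its centre. Dark steel blade, 20 mm wide, from the handle's +x end, 110 mm long to the tip; flat underside in one plane with the handle's, sloping top: 2 mm thick at the tip, 9.7 mm at the handle (0.7 mm per 10 mm). x points to the tip, z up.
- gauge_grip (a point): Where to put the TCP when gripping the handle from above across its 20 mm width: on its middle, 24 mm above the gauge's underside.
- gauge_tip (a point): Blade tip, middle of its lower edge: 145 mm ahead (+x) of the handle's centre, on the plane of the underside.
- tester: Fixed white firmness tester, front (-x) to the robot. Origin on the table under the plates' centre. Base 45 mm high: x -60 to 80, y -135 to 60 mm. Grey column 40 mm square (cap 60 x 55), 212 mm high, at y -110. Its blue head over the plates is 44 mm wide in x, underside 45 to 48 mm above the anvil. The gap is open to -x, +x and +y; the gauge goes in from -x, pointing to +x.
- anvil: Fixed lower steel plate, 60 mm wide (y), 12 mm thick, from 55 mm to -x to 35 mm to +x of its origin. Origin on its top face (86 mm above the table) under the upper plate's centre; axes as the tester's. It juts 30 mm towards -x in front of the upper plate, so the blade can be laid on it before it is slid in.
- plate (a joint): Lift (m) of the sprung upper steel plate, 50 x 50 x 10 mm: 0 = on its stop, max 0.008. Leaves the stop at about 3.2 N, then 0.8 N per mm. Rest gap 3.5 to 6 mm, varies: the blade enters freely, binds with the tip 20 to 57 mm past plate_edge, then lifts the plate 0.7 mm per 10 mm, with some N of drag. Snug: about 1 mm (0.4 to 2.5). Over 4.5 is forced.
- plate_edge (a point): Middle of the upper plate's lower edge on the -x side, where the blade goes in; 25 mm to -x of the plate's centre. Its height above the anvil is the gap.
- mushroom_a: Loose mushroom, stem up, 64 mm across, 43 mm high; origin under its centre. Bystander.
- mushroom_b: Loose mushroom, stem up, 52 mm across, 35 mm high; origin under its centre. Bystander.
- dial: Loose round dial gauge lying flat, 66 mm across, 26 mm high with a 9 mm radius stub to its +x side reaching 58 mm; origin under the disc's centre. Bystander.
Not all that is in view belongs to the job. There is more than one size of the gauge; the one meant has the size given above.

How it is judged:
By the outcome, as a careful person would: the job done as asked, in the order asked, and still so for the second after the job is handed in, while the arm keeps its last pose, push and grip.
It also fails if it takes over 72 s, if anything falls off the work surface, if the arm or the gripper's body presses on something with over 40 N, if the wrist force passes 120 N, or if a joint passes its speed limit or range.

### The arm

A 6-joint arm with a two-finger parallel gripper is mounted at the origin on the work surface. World frame = base frame: x ahead of the robot, y to its left, z up, the work surface at z = 0. Lengths are in m, angles in rad, forces in N, time in s.
With the tool pointing down it reaches from about 0.375 to 0.975 m from the base axis. Payload 3.8 kg.
Tool frame: the origin (TCP) lies between the finger pads, 19 mm behind the fingertips; this is the grasp point; z points along the fingers, y is the direction in which the jaws open and shut (so a half turn about z gives the same grasp; the last joint's range is limited). The gripper opens to 85 mm and grips with 20 to 120 N. Pads are 22 mm wide; open, the fingers measure 114 mm over their backs; the gripper's body (76 mm by 85 mm) begins 54 mm behind the grasp point. The pads swing forward as they close: fully open they stand 13 mm farther back than shut.
Start: joints at [-1.179, 0.264, 1.604, -0, 1.274, -0.037], TCP at [0.281, -0.614, 0.25] pointing down, gripper open.
Joint ranges: [-2.63, 2.63], [-0.94, 2.18], [0.31, 2.57], [-1.31, 4.45], [0, 2.66], [-2.55, 2.55]. Speed limits (rad/s): [2.57, 2.57, 3.14, 3.14, 3.14, 3.14].

### API

Orientations are given as a rotation vector (axis times angle).
In Python, from workcell import bot gives the robot as it stands.
- The arm moves only by the tool drive_tool, never from a script. Its argument "steps" is a list of rows, each a list of 2 entries, a list of its own where there are three numbers: the shift along the tool's x, y, z in mm, then the turn about the tool's z in degrees. In form: [[[dx, dy, dz], twist], ...]. A call has 1 to 8 rows; each row shifts and turns the commanded pose from where the row before left it, along the tool's axes as they then stand; what a row does not reach is not made up. A row lasts 1/12 s, in which the tool goes at most 41.7 mm and 7.16 degrees, less where a joint would pass 70% of its speed; a pose out of reach is approached as far as the arm can. A call is refused whole if a number of a shift passes 41.7 or a number of a turn 7.16, either way. A call with a gripper value outside its range is refused whole. "jaw" is the opening, from 0 (shut) to 1 (fully open), set as the call begins (left out, the last holds). The fingers move at their own pace and stop on an object; "force" is the grip in N (left out, the last holds). Time passes only in rows, so rows that do not move let the fingers close. It gives the time, the measured TCP pose, the force and the opening at its end, in the units of the state.
- bot.read_state(): the state, without advancing time (a new reading comes with each control period).
- bot.read_camera(name): name is "scene" or "top"; returns the picture (480x640x3 uint8, red, green, blue); there is no depth.
- bot.camera_info(name): a dict with "fx", "fy", "cx", "cy" (pixels), "position" and "attitude" of the camera in the world. Camera axes: x right, y down, z forward; pixel columns grow to the right and rows downward; lengths in m; the calibration is good to about 2 mm. A picture is of the moment at which its call begins. camera_info takes no time and is no camera call.
- bot.finish_job(): hands the job in, once; it reports no verdict.
The state is a dict: "time": time; "q": joint angles; "joint_vel": joint speeds; "joint_torque": joint torques, N m; "tool_pos": TCP position; "tcp_rot": TCP orientation; "wrist_force": force on the tool from outside, world axes, zero at the start; "torque": the same for the moment, N m; "width": opening from 0.0 (shut) to 1.0 (fully open).
Only numpy, scipy, OpenCV 4.12 (cv2) and the standard library are available. Lean on these libraries where they do the work, as an engineer would, in place of code of your own. Each camera call takes 0.05 s, during which the arm holds its last target.

## Working session

There is one attempt and no reset: what is moved stays moved. The work goes in short steps, Python scripts to look and compute and a tool call to move; the robot and the scene stay as the last step left them, time stands still between calls to the robot, and variables do not carry over. Pictures are saved under pics/ and viewed, and the job is handed in when it is done.

Besides the shell and the picture viewer there is one more tool, called after "Call:" in YAML: its name, and indented under it one key for each argument. drive_tool: Moves the arm, as the interface text tells. Its arguments: {"type":"object","properties":{"steps":{"type":"array","items":{"type":"array"}},"jaw":{"type":"number"},"force":{"type":"number"}},"required":["steps"]}

```bash
mkdir -p pics; ls
python3 - <<'E'
from workcell import bot
import cv2
for n in("scene","top"):
    im=bot.read_camera(n); cv2.imwrite(f"pics/{n}0.png",im[:,:,::-1]); print(bot.camera_info(n))
print(bot.read_state())
E
```

```text
pics
{'fx': 521.8505440364602, 'fy': 521.8505440364602, 'cx': 330.45200400783807, 'cy': 238.44785818904404, 'position': array([ 1.04004665, -0.76100072,  0.85546078]), 'attitude': array([-2.19821943, -0.65456595,  0.2803347 ])}
{'fx': 522.5284627325404, 'fy': 522.5284627325404, 'cx': 317.17001304383473, 'cy': 234.68308716394316, 'position': array([0.4342372 , 0.02489314, 1.07175093]), 'attitude': array([-2.15930127,  2.13798614, -0.18200949])}
{'time': 0.1, 'q': array([-1.17890914e+00,  2.64707146e-01,  1.60527283e+00,  1.92074109e-05,
        1.27369956e+00, -3.68732254e-02]), 'joint_vel': array([ 0.00049309, -0.00091453, -0.00134304, -0.00070858, -0.00017348,
       -0.00013691]), 'joint_torque': array([ 8.28764660e-04, -5.16708076e+01, -3.68590736e+01, -4.97930819e-05,
        6.33009797e-03, -1.62198063e-05]), 'tool_pos': array([ 0.2804033 , -0.61330057,  0.24874761]), 'tcp_rot': array([-3.06766829e+00, -6.67901935e-01,  5.50082543e-04]), 'wrist_force': array([-0.61255519,  0.28677792, -0.38294722]), 'torque': array([ 0.0085686 ,  0.01222735, -0.01410245]), 'width': 1.0005445345775514}
```

View pics/scene0.png

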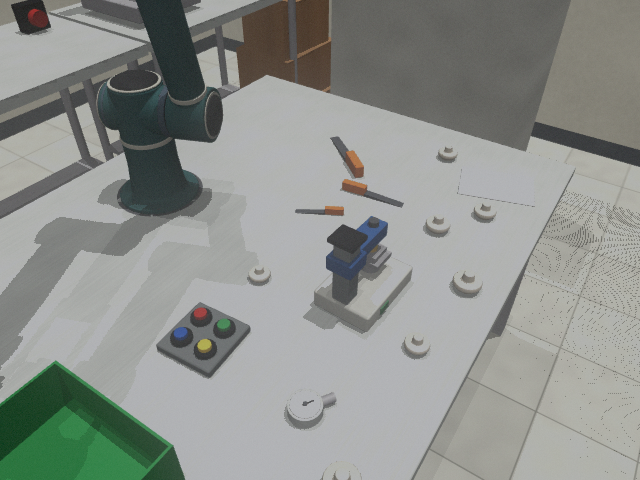

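View pics/top0.png

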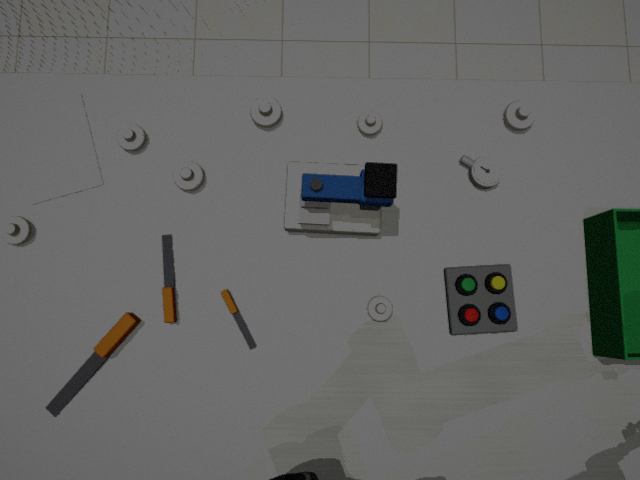

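Both views show three orange-handled gauges, at these top-view pixels:
- (95,365): large, about 130 px long, roughly 0.27 m.
- (168,280): about 88 px, roughly 0.18 m. This matches the 180 mm described.
- (238,320): small, about 65 px, roughly 0.13 m.

The keypad in the top view has green (468,285), yellow (497,283), red (469,315) and blue (501,313). The plates are at about (316,210). Next I'll measure these positions.

```bash
cat > h.py <<'E'
import numpy as np, cv2
from scipy.spatial.transform import Rotation as R
from workcell import bot
def ray(n,p):
    c=bot.camera_info(n); d=np.array([(p[0]-c['cx'])/c['fx'],(p[1]-c['cy'])/c['fy'],1.])
    return np.array(c['position']),R.from_rotvec(c['attitude']).as_matrix()@d
def onz(n,p,z):
    o,d=ray(n,p); return o+d*(z-o[2])/d[2]
def proj(n,P):
    c=bot.camera_info(n); q=R.from_rotvec(c['attitude']).as_matrix().T@(np.array(P)-c['position'])
    return np.array([c['fx']*q[0]/q[2]+c['cx'],c['fy']*q[1]/q[2]+c['cy']])
def tri(p1,p2,n1="scene",n2="top"):
    o1,d1=ray(n1,p1);o2,d2=ray(n2,p2)
    A=np.stack([d1,-d2],1);s=np.linalg.lstsq(A,o2-o1,rcond=None)[0]
    a=o1+s[0]*d1;b=o2+s[1]*d2
    return (a+b)/2,np.linalg.norm(a-b)
def comps(im,lo,hi,amin=30):
    h=cv2.cvtColor(im,cv2.COLOR_RGB2HSV); m=cv2.inRange(h,np.array(lo),np.array(hi))
    n,l,s,c=cv2.connectedComponentsWithStats(m)
    return [(s[i,4],c[i],l==i) for i in range(1,n) if s[i,4]>amin]
E
python3 - <<'E'
from h import *
np.set_printoptions(precision=4,suppress=True)
cols={'green':([45,80,40],[80,255,255]),'blue':([105,120,60],[125,255,255]),'yellow':([22,120,80],[35,255,255]),'red':([0,150,60],[6,255,255]),'orange':([8,150,80],[18,255,255])}
ims={n:cv2.imread(f"pics/{n}0.png")[:,:,::-1].copy() for n in("scene","top")}
for k,(lo,hi) in cols.items():
    for n in ims:
        for a,c,m in comps(ims[n],lo,hi):
            print(k,n,a,c.round(1),onz(n,c,0.042 if k!='orange' else .028)[:2], cv2.minAreaRect(np.argwhere(m)[:,::-1].astype(np.float32)) if k=='orange' else '')
im=ims['top']
cv2.imwrite('pics/c1.png',cv2.resize(cv2.convertScaleAbs(im[150:340,130:330,::-1],alpha=1.8),None,fx=4,fy=3.9*1/1.3,interpolation=cv2.INTER_CUBIC))
cv2.imwrite('pics/c2.png',cv2.resize(ims['scene'][205:335,300:430,::-1],None,fx=4.6,fy=4.6,interpolation=cv2.INTER_CUBIC))
E
```

```text
green scene 107 [223.1 323.5] [ 0.4991 -0.2941] 
green scene 14647 [ 76.6 434.8] [ 0.4574 -0.6067] 
green top 2958 [628.5 280.5] [ 0.5084 -0.6099] 
green top 151 [467.8 284. ] [ 0.4985 -0.2888] 
blue scene 101 [368.4 233.9] [0.6033 0.1125] 
blue scene 109 [180. 332.] [ 0.4431 -0.3571] 
blue top 1280 [335.4 186.6] [ 0.6926 -0.0264] 
blue top 148 [501.3 312.8] [ 0.4427 -0.3529] 
yellow scene 121 [204.  344.3] [ 0.5033 -0.3536] 
yellow top 139 [498.  282.1] [ 0.5027 -0.349 ] 
red scene 49 [31.8 12.6] [-1.5259  0.643 ] 
red top 133 [471.  314.5] [ 0.439 -0.293] 
orange top 330 [167.9 304.4] [0.4534 0.3024] ((167.9379425048828, 304.44482421875), (35.05704879760742, 9.454245567321777), 86.633544921875)
orange top 160 [229.  301.2] [0.4608 0.1826] ((228.8000030517578, 301.1000061035156), (24.149532318115234, 6.708203315734863), 63.43495178222656)
orange top 637 [114.1 334.9] [0.3936 0.4039] ((114.08822631835938, 334.8529357910156), (12.71351432800293, 50.248653411865234), 42.27368927001953)
```

View pics/c1.png

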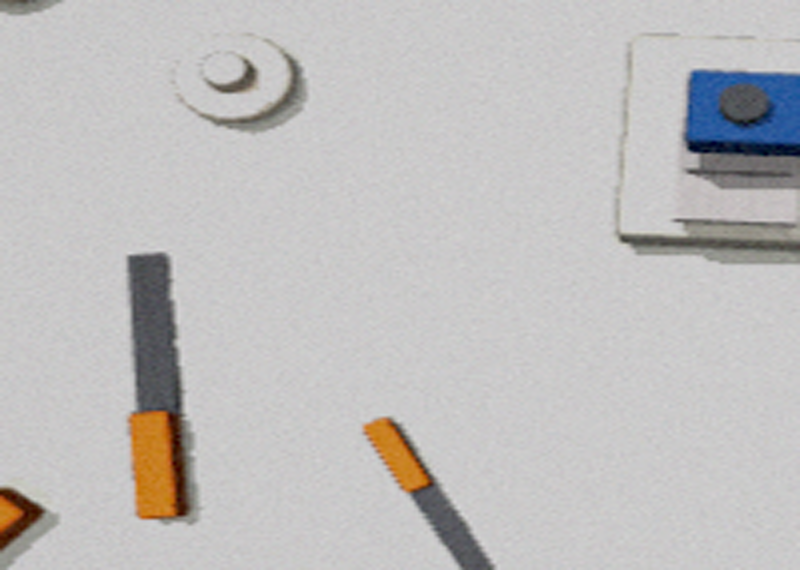

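View pics/c2.png

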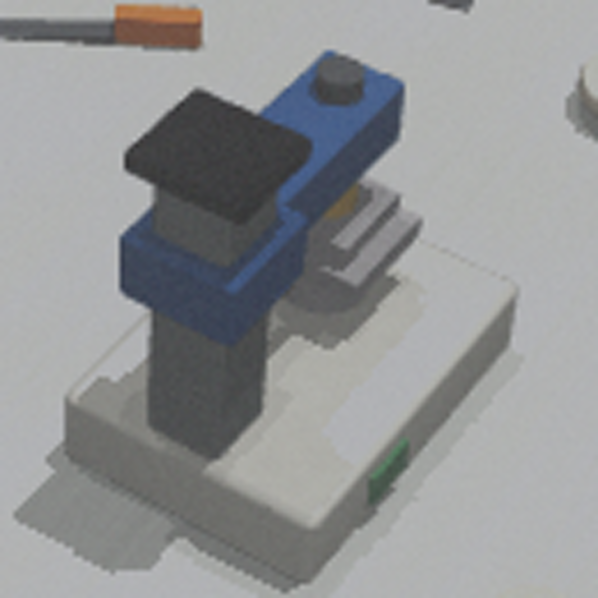

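The crops confirm the choice: the middle gauge at (168,280) has a 35 px handle (70 mm), a 20 mm width and a blade pointing to +x. I measured the keys in both views and they agree within 5 mm, with 60 mm spacing. I'll press the keys first.

```bash
cat >> h.py <<'E'
def go(P,yaw=0.):
    s=bot.read_state(); M=R.from_rotvec(s['tcp_rot']).as_matrix()
    d=M.T@(np.array(P)-s['tool_pos'])*1000
    y=np.degrees(np.arctan2(M[1,0],M[0,0])); tw=-( (yaw-y+180)%360-180)
    print('tool delta mm',d.round(1),'yaw',round(y,2),'twist',round(tw,2),'tilt',M[:,2].round(4),'q',s['q'].round(2),'F',s['wrist_force'].round(1),'t',s['time'])
E
python3 - <<'E'
from h import *
np.set_printoptions(precision=4,suppress=True)
for k,p,q in(('g',[223.1,323.5],[467.8,284]),('b',[180,332],[501.3,312.8]),('y',[204,344.3],[498,282.1])): print(k,tri(p,q))
go([.499,-.2915,.1],0)
E
```

```text
g (array([ 0.4976, -0.291 ,  0.038 ]), np.float64(0.002788065367124837))
b (array([ 0.4418, -0.3549,  0.0388]), np.float64(0.002525487553601756))
y (array([ 0.5021, -0.3511,  0.0385]), np.float64(0.0024673745664139397))
tool delta mm [ 332.6 -201.5  149.2] yaw 24.57 twist 24.57 tilt [-0.0008  0.0019 -1.    ] q [-1.18  0.26  1.61  0.    1.27 -0.04] F [-0.6  0.3 -0.4] t 0.1
```

Call:
drive_tool:
  steps:
    - [[33, -20, 0], 0]
    - [[33, -20, 0], 0]
    - [[33, -20, 0], 0]
    - [[33, -20, 0], 0]
    - [[33, -20, 0], 0]
    - [[33, -20, 0], 0]
    - [[33, -20, 0], 0]
    - [[33, -20, 0], 0]
  jaw: 0
  force: 40

```text
time: 0.77
tool_pos: [0.4546, -0.3567, 0.2495]
tcp_rot: [-3.069, -0.668, 0.001]
wrist_force: [0.2, -0.4, -0.1]
width: 0.003
```

Call:
drive_tool:
  steps:
    - [[33, -20, 0], 0]
    - [[33, -20, 0], 0]
    - [[0, 0, 35], 6]
    - [[0, 0, 35], 6]
    - [[0, 0, 35], 6]
    - [[0, 0, 35], 6.57]
    - [[0, 0, 0], 0]
    - [[0, 0, 0], 0]

```text
time: 1.43
tool_pos: [0.4955, -0.2933, 0.1075]
tcp_rot: [-3.138, -0.005, 0.009]
wrist_force: [0.5, -0.1, 0.3]
width: -0.001
```

Run:
```python
from h import *
print(bot.read_state()['tool_pos'])
go([.498,-.291,.0545],0)
```

```text
[ 0.495495   -0.29334161  0.10745616]
tool delta mm [ 2.8 -2.1 52.9] yaw 0.18 twist 0.18 tilt [-0.0056  0.0036 -1.    ] q [-0.58  0.21  1.95 -0.    0.99  0.99] F [ 0.5 -0.1  0.3] t 1.4333
```

Call:
drive_tool:
  steps:
    - [[2.8, -2.1, 20], 0]
    - [[0, 0, 20], 0]
    - [[0, 0, 6], 0]
    - [[0, 0, 3], 0]
    - [[0, 0, 3], 0]
    - [[0, 0, 0], 0]

```text
time: 1.93
tool_pos: [0.5015, -0.2935, 0.0596]
tcp_rot: [3.14, 0.001, 0.003]
wrist_force: [-0.5, -0.7, 1.9]
width: -0.001
```

Call:
drive_tool:
  steps:
    - [[0, 0, 2], 0]
    - [[0, 0, 2], 0]
    - [[0, 0, 1], 0]
    - [[0, 0, 0], 0]
    - [[0, 0, 0], 0]

```text
time: 2.35
tool_pos: [0.5016, -0.2936, 0.0547]
tcp_rot: [3.14, 0.0, 0.004]
wrist_force: [-0.7, -0.4, 6.6]
width: -0.0
```

Call:
drive_tool:
  steps:
    - [[0, 0, -15], 0]
    - [[0, 0, -30], 0]
    - [[-20, 20.5, 0], 0]
    - [[-20, 20.5, 0], 0]
    - [[-19.6, 20.4, 0], 0]
    - [[0, 0, 0], 0]
    - [[0, 0, 0], 0]

```text
time: 2.93
tool_pos: [0.4399, -0.3548, 0.0979]
tcp_rot: [-3.141, 0.004, 0.0]
wrist_force: [-0.2, -0.3, 0.7]
width: -0.003
```

Run:
```python
from h import *
go([.442,-.355,.0545],0)
for n in("scene","top"):
    im=bot.read_camera(n); cv2.imwrite(f"pics/{n}1.png",im[:,:,::-1])
im=cv2.imread("pics/scene1.png")[270:400,130:280]; cv2.imwrite("pics/s1c.png",cv2.resize(im,None,fx=4,fy=4))
```

```text
tool delta mm [ 2.1  0.2 43.4] yaw -0.15 twist -0.15 tilt [-0.e+00  3.e-04 -1.e+00] q [-0.72  0.2   1.98  0.    0.96  0.85] F [-0.2 -0.3  0.7] t 2.9333
```

View pics/s1c.png

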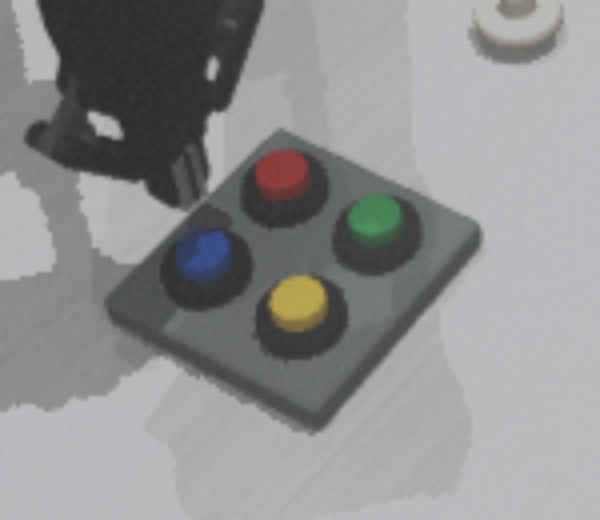

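The scene crop shows the green key back up and the closed fingers hanging above blue. I'll press blue now.

Call:
drive_tool:
  steps:
    - [[2, 0, 20], 0]
    - [[0, 0, 12], 0]
    - [[0, 0, 5], 0]
    - [[0, 0, 3], 0]
    - [[0, 0, 2], 0]
    - [[0, 0, 1], 0]
    - [[0, 0, 0], 0]
    - [[0, 0, 0], 0]

```text
time: 3.7
tool_pos: [0.4431, -0.3541, 0.0556]
tcp_rot: [3.141, 0.0, 0.001]
wrist_force: [-1.2, 1.3, 3.7]
width: 0.002
```

Call:
drive_tool:
  steps:
    - [[0, 0, 1], 0]
    - [[0, 0, 0], 0]
    - [[0, 0, 0], 0]

```text
time: 3.95
tool_pos: [0.4432, -0.3544, 0.0547]
tcp_rot: [3.141, -0.0, 0.002]
wrist_force: [-1.1, 1.7, 5.9]
width: -0.001
```

Blue is fully down at 5.9 N, the same depth as green. Next is yellow at (0.502, -0.351).

Call:
drive_tool:
  steps:
    - [[0, 0, -15], 0]
    - [[0, 0, -30], 0]
    - [[20, -1, 0], 0]
    - [[20, -1, 0], 0]
    - [[19, -1.5, 0], 0]
    - [[0, 0, 0], 0]
    - [[0, 0, 0], 0]

```text
time: 4.53
tool_pos: [0.5025, -0.3509, 0.099]
tcp_rot: [3.141, 0.002, 0.001]
wrist_force: [-0.4, -0.4, 0.1]
width: 0.003
```

Call:
drive_tool:
  steps:
    - [[0, 0, 20], 0]
    - [[0, 0, 13], 0]
    - [[0, 0, 5], 0]
    - [[0, 0, 3], 0]
    - [[0, 0, 2], 0]
    - [[0, 0, 1], 0]
    - [[0, 0, 0], 0]
    - [[0, 0, 0], 0]

```text
time: 5.2
tool_pos: [0.502, -0.3509, 0.0557]
tcp_rot: [3.141, -0.0, 0.001]
wrist_force: [-1.5, 0.3, 3.3]
width: -0.002
```

Call:
drive_tool:
  steps:
    - [[0, 0, 1], 0]
    - [[0, 0, 0], 0]
    - [[0, 0, 0], 0]

```text
time: 5.45
tool_pos: [0.5022, -0.351, 0.0547]
tcp_rot: [3.141, 0.0, 0.001]
wrist_force: [-2.0, 1.9, 5.9]
width: -0.001
```

Call:
drive_tool:
  steps:
    - [[0, 0, -15], 0]
    - [[0, 0, -35], 0]
    - [[0, 0, -40], 0]
    - [[0, 0, -40], 0]
    - [[0, 0, -40], 0]
    - [[-20, 0, -30], 0]
    - [[-25, 0, 0], 0]
    - [[0, 0, 0], 0]
  jaw: 1

```text
time: 6.12
tool_pos: [0.4557, -0.3517, 0.2575]
tcp_rot: [3.137, -0.001, 0.005]
wrist_force: [0.3, -0.2, -0.1]
width: 0.998
```

Run:
```python
from h import *
np.set_printoptions(precision=4,suppress=True)
go([.45,.302,.25],0)
for n in("scene","top"):
    im=bot.read_camera(n); cv2.imwrite(f"pics/{n}2.png",im[:,:,::-1])
im=cv2.imread("pics/scene2.png"); cv2.imwrite("pics/s2c.png",cv2.resize(im[120:260,290:440],None,fx=4,fy=4,interpolation=cv2.INTER_CUBIC))
im=cv2.imread("pics/top0.png"); t=cv2.convertScaleAbs(im,alpha=1.9)
cv2.imwrite("pics/t2a.png",cv2.resize(t[225:335,140:200],None,fx=5,fy=5,interpolation=cv2.INTER_CUBIC))
cv2.imwrite("pics/t2b.png",cv2.resize(t[150:250,270:410],None,fx=5,fy=5,interpolation=cv2.INTER_CUBIC))
```

```text
tool delta mm [  -6.2 -653.7    4.5] yaw -0.04 twist -0.04 tilt [ 0.0034 -0.0044 -1.    ] q [-0.7   0.07  1.82 -0.    1.25  0.87] F [ 0.3 -0.2 -0.1] t 6.1167
```

View pics/s2c.png

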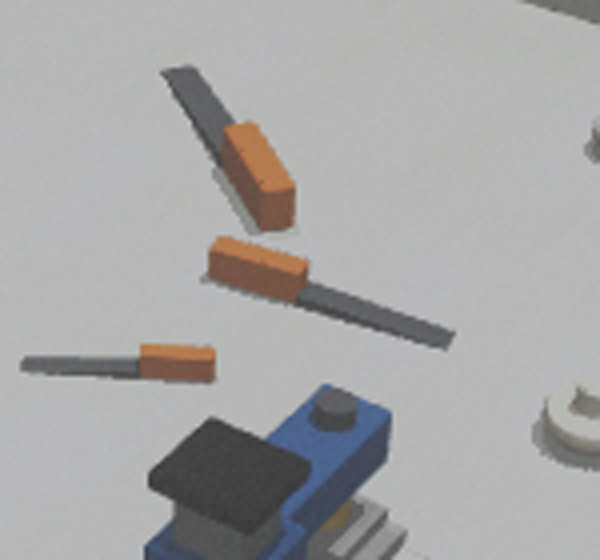

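View pics/t2a.png

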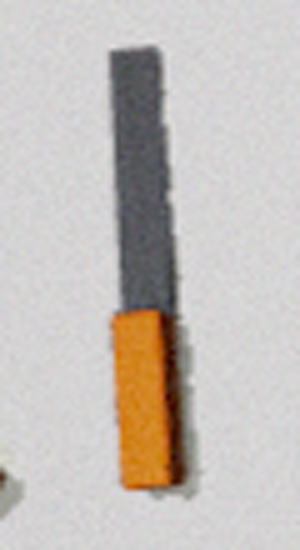

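View pics/t2b.png

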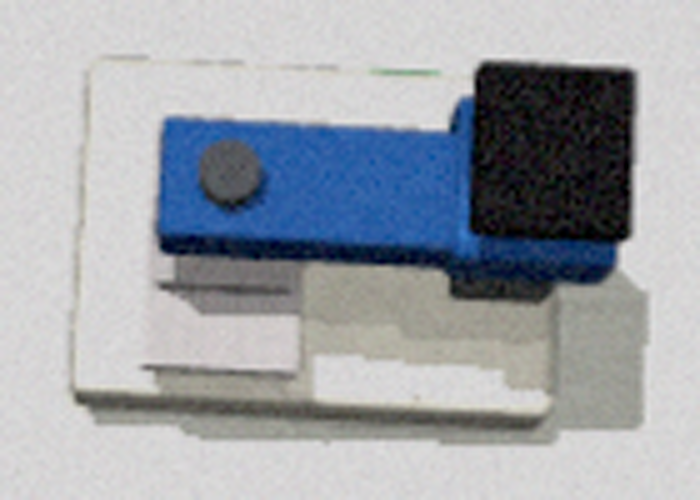

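Run:
```python
from h import *
np.set_printoptions(precision=4,suppress=True)
ta=lambda u,v:(140+(u-2)/5,225+(v-2)/5)
tb=lambda u,v:(270+(u-2)/5,150+(v-2)/5)
P=lambda n,p,z:onz(n,p,z)[:2]
hc=[P('top',ta(*c),.028) for c in((112,312),(160,309),(170,488),(122,490))]
print('handle',hc,np.mean(hc,0)); tip=P('top',ta(135.5,48.5),.002); print('tip',tip)
f=(hc[0]+hc[1])/2;b=(hc[2]+hc[3])/2;print('len',np.linalg.norm(f-b),'yaw',np.degrees(np.arctan2(*(f-b)[::-1])), 'yaw tip',np.degrees(np.arctan2(*(tip-np.mean(hc,0))[::-1])),'d tip',np.linalg.norm(tip-np.mean(hc,0)))
a=P('top',tb(142,368),.086);c=P('top',tb(297,377),.086);print('anvil front',a,c,np.linalg.norm(a-c),'yaw',np.degrees(np.arctan2(a[0]-c[0],-(a[1]-c[1]))))
a=P('top',tb(165,287),.09);c=P('top',tb(300,293),.09);print('plate edge',a,c,np.linalg.norm(a-c))
for q in((75,397),(92,58),(548,412)): print('base',P('top',tb(*q),.045))
# scene view of gauge
s=lambda u,v:(290+(u-1.5)/4,120+(v-1.5)/4)
print('scene handle top',[P('scene',s(*c),.028) for c in((224,237),(307,259),(210,249),(297,274))])
print('scene tip',P('scene',s(450,340),.002))
im=cv2.imread("pics/scene2.png"); cv2.imwrite("pics/s2d.png",cv2.resize(im[215:300,350:420],None,fx=7,fy=7,interpolation=cv2.INTER_CUBIC))
```

```text
handle [array([0.4875, 0.3158]), array([0.4889, 0.297 ]), array([0.4189, 0.2895]), array([0.418 , 0.3082])] [0.4533 0.3026]
tip [0.5972 0.3193]
len 0.07012101480485756 yaw 6.1931265027416735 yaw tip 6.60301643305788 d tip 0.14480147261932447
anvil front [0.6087 0.0471] [ 0.6059 -0.0123] 0.05946170516509622 yaw 177.28696198457396
plate edge [0.6396 0.0386] [ 0.6379 -0.0132] 0.05180314280701389
base [0.6039 0.0745]
base [0.7435 0.0701]
base [ 0.6    -0.1141]
scene handle top [array([0.4231, 0.3021]), array([0.4852, 0.3113]), array([0.4227, 0.2838]), array([0.4885, 0.2916])]
scene tip [0.5971 0.3154]
```

View pics/s2d.png

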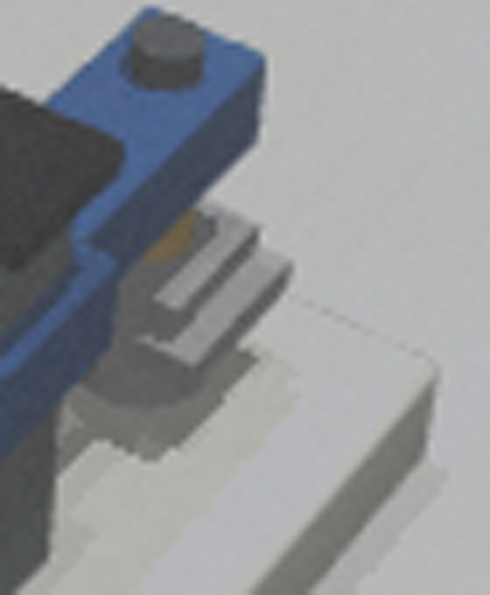

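The top view gives these values, and all the given sizes check:
- **Gauge:** handle centre (0.453, 0.303), yaw about 6.4°. The handle measures 70 mm and the tip is 145 mm ahead.
- **Tester:** plate edge mid at about (0.639, 0.013), yaw about -1.7°. The anvil measures 59.5 mm wide and the edge sits 31 mm behind its front.

The scene view puts the handle about 5 mm lower in y, so I'll use the mean. Moving over the gauge now.

Call:
drive_tool:
  steps:
    - [[0, -40, 0], 0]
    - [[0, -40, 0], 0]
    - [[0, -40, 0], 0]
    - [[0, -40, 0], 0]
    - [[0, -40, 0], 0]
    - [[0, -40, 0], 0]
    - [[0, -40, 0], 0]
    - [[0, -40, 0], 0]
  jaw: 0.55

```text
time: 6.88
tool_pos: [0.4567, -0.0282, 0.2527]
tcp_rot: [-3.141, 0.0, 0.002]
wrist_force: [0.6, -0.1, 0.1]
width: 0.553
```

Call:
drive_tool:
  steps:
    - [[0, -40, 0], 0]
    - [[0, -40, 0], 0]
    - [[0, -40, 0], 0]
    - [[0, -40, 0], 0]
    - [[0, -40, 0], 0]
    - [[0, -40, 0], 0]
    - [[0, -40, 0], 0]
    - [[0, -40, 0], -6.4]

```text
time: 7.55
tool_pos: [0.4562, 0.2922, 0.2523]
tcp_rot: [3.136, 0.178, -0.002]
wrist_force: [0.0, 0.4, -0.2]
width: 0.55
```

Call:
drive_tool:
  steps:
    - [[0, 0, 40], 0]
    - [[0, 0, 40], 0]
    - [[0, 0, 40], 0]
    - [[0, 0, 30], 0]
    - [[0, 0, 0], 0]
    - [[0, 0, 0], 0]

```text
time: 8.05
tool_pos: [0.4547, 0.2888, 0.101]
tcp_rot: [3.134, 0.176, -0.01]
wrist_force: [1.3, -0.9, 0.2]
width: 0.551
```

Run:
```python
from h import *
go([.454,.300,.024],6.4)
im=bot.read_camera("scene"); cv2.imwrite("pics/s3.png",cv2.resize(im[100:260,280:440,::-1],None,fx=3.7,fy=3.7,interpolation=cv2.INTER_CUBIC))
```

```text
tool delta mm [  1.  -11.4  76.9] yaw 6.42 twist 0.02 tilt [-0.0059 -0.0031 -1.    ] q [0.52 0.15 2.03 0.   0.96 1.98] F [ 1.3 -0.9  0.2] t 8.05
```

View pics/s3.png

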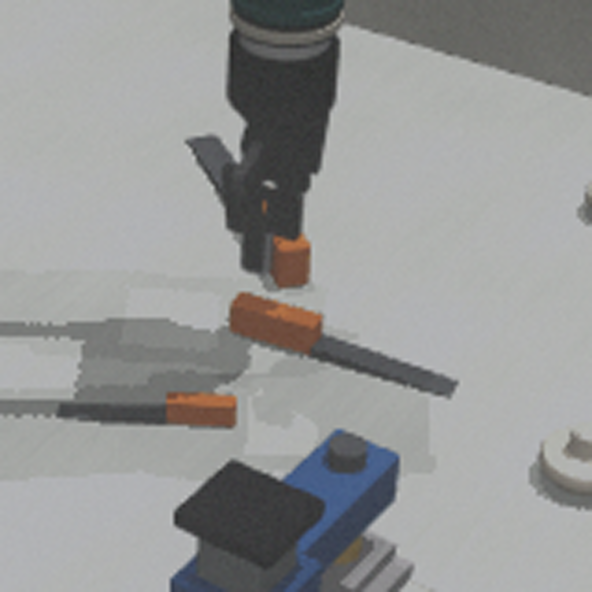

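Call:
drive_tool:
  steps:
    - [[1, -11, 0], 0]
    - [[0, 0, 30], 0]
    - [[0, 0, 25], 0]
    - [[0, 0, 12], 0]
    - [[0, 0, 6], 0]
    - [[0, 0, 3], 0]
    - [[0, 0, 0], 0]
    - [[0, 0, 0], 0]

```text
time: 8.77
tool_pos: [0.4578, 0.3012, 0.0295]
tcp_rot: [-3.135, -0.175, -0.004]
wrist_force: [-0.1, -0.9, 0.7]
width: 0.548
```

Run:
```python
from h import *
go([.454,.300,.024],6.4)
for n in("scene","top"):
    im=bot.read_camera(n); cv2.imwrite(f"pics/{n}4.png",im[:,:,::-1])
a=cv2.imread("pics/scene4.png")[120:230,310:420]; b=cv2.convertScaleAbs(cv2.imread("pics/top4.png")[225:335,115:225],alpha=1.8)
cv2.imwrite("pics/c4.png",cv2.resize(np.hstack([a,b]),None,fx=3.6,fy=3.6,interpolation=cv2.INTER_CUBIC))
```

```text
tool delta mm [-3.9  0.8  5.5] yaw 6.39 twist -0.01 tilt [ 0.0022  0.0014 -1.    ] q [0.54 0.26 2.06 0.   0.82 2.  ] F [-0.1 -0.9  0.7] t 8.7667
```

View pics/c4.png

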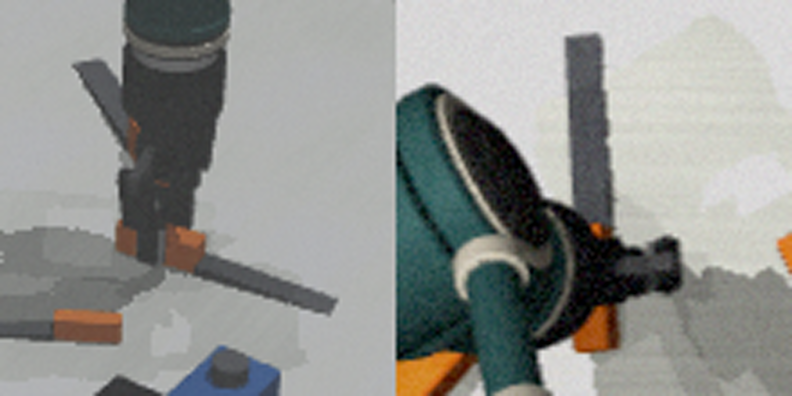

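The fingers straddle the handle near its middle, with the blade undisturbed. I'll go down 5.5 mm, back 4 mm, then close.

Call:
drive_tool:
  steps:
    - [[-3.9, 0.8, 2], 0]
    - [[0, 0, 3.5], 0]
    - [[0, 0, 0], 0]
    - [[0, 0, 0], 0]

```text
time: 9.2
tool_pos: [0.4524, 0.299, 0.0222]
tcp_rot: [3.136, 0.175, -0.001]
wrist_force: [-0.2, -0.2, 1.1]
width: 0.553
```

Call:
drive_tool:
  steps:
    - [[0, 0, 0], 0]
    - [[0, 0, 0], 0]
    - [[0, 0, 0], 0]
    - [[0, 0, 0], 0]
    - [[0, 0, 0], 0]
    - [[0, 0, 0], 0]
  jaw: 0
  force: 60

```text
time: 9.7
tool_pos: [0.4532, 0.2995, 0.0228]
tcp_rot: [-3.136, -0.175, -0.001]
wrist_force: [0.6, -0.3, 1.7]
width: 0.224
```

Run:
```python
from h import *
go([.454,.300,.024],6.4); print(bot.read_state()['tool_pos'])
```

```text
tool delta mm [ 0.9 -0.4 -1.2] yaw 6.4 twist -0.0 tilt [ 7.e-04  5.e-04 -1.e+00] q [0.54 0.27 2.07 0.   0.8  2.  ] F [ 0.6 -0.3  1.7] t 9.7
[0.45319661 0.29947055 0.02279907]
```

Call:
drive_tool:
  steps:
    - [[0, 0, -5], 0]
    - [[0, 0, -15], 0]
    - [[0, 0, -30], 0]
    - [[0, 0, -40], 0]
    - [[0, 0, -40], 0]
    - [[0, 0, -10], 0]
    - [[0, 0, 0], 0]
    - [[0, 0, 0], 0]

```text
time: 10.37
tool_pos: [0.4527, 0.2991, 0.1626]
tcp_rot: [-3.136, -0.175, -0.001]
wrist_force: [-0.3, -0.0, -1.6]
width: 0.222
```

Run:
```python
from h import *
go([.465,.016,.165],-1.7)
for n in("scene","top"):
    im=bot.read_camera(n); cv2.imwrite(f"pics/{n}5.png",im[:,:,::-1])
a=cv2.imread("pics/scene5.png")[90:230,300:440]; b=cv2.convertScaleAbs(cv2.imread("pics/top5.png")[200:340,100:240],alpha=1.8)
cv2.imwrite("pics/c5.png",cv2.resize(np.hstack([a,b]),None,fx=2.8,fy=2.8,interpolation=cv2.INTER_CUBIC))
```

```text
tool delta mm [-19.3 282.7  -2.5] yaw 6.4 twist 8.1 tilt [ 5.e-04  3.e-04 -1.e+00] q [ 0.54  0.09  1.98 -0.    1.07  2.  ] F [-0.3 -0.  -1.6] t 10.3667
```

View pics/c5.png

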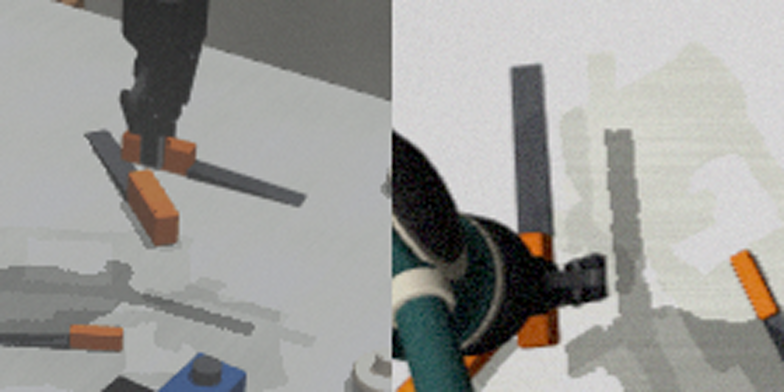

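The gauge is lifted and held level, with the blade still pointing ahead. I'll carry it to the tester.

Call:
drive_tool:
  steps:
    - [[-2, 15, 0], 0]
    - [[-2.5, 35, 0], 0]
    - [[-2.5, 40, 0], 0]
    - [[-2.5, 40, 0], 0]
    - [[-2.5, 40, 0], 0]
    - [[-2.5, 40, 0], 0]
    - [[-2.5, 40, 0], 0]
    - [[-2, 32, 0], 0]

```text
time: 11.13
tool_pos: [0.463, 0.0138, 0.1602]
tcp_rot: [3.136, 0.174, -0.007]
wrist_force: [0.4, 0.0, -1.0]
width: 0.22
```

Call:
drive_tool:
  steps:
    - [[0, 0, 0], 4.1]
    - [[0, 0, 0], 4]
    - [[0, 0, 0], 0]
    - [[0, 0, 0], 0]
    - [[0, 0, 0], 0]

```text
time: 11.55
tool_pos: [0.4643, 0.0168, 0.1612]
tcp_rot: [3.141, -0.044, -0.004]
wrist_force: [-0.0, -0.1, -0.9]
width: 0.225
```

Run:
```python
from h import *
np.set_printoptions(precision=4,suppress=True)
go([.465,.016,.165],-1.7); s=bot.read_state(); print(s['tool_pos'],s['torque'])
for n in("scene","top"):
    im=bot.read_camera(n); cv2.imwrite(f"pics/{n}6.png",im[:,:,::-1])
b=cv2.convertScaleAbs(cv2.imread("pics/top6.png")[150:290,260:400],alpha=1.8)
cv2.imwrite("pics/c6a.png",cv2.resize(b,None,fx=4.2,fy=4.2,interpolation=cv2.INTER_CUBIC))
a=cv2.imread("pics/scene6.png")[160:310,290:430]
cv2.imwrite("pics/c6b.png",cv2.resize(a,None,fx=4,fy=4,interpolation=cv2.INTER_CUBIC))
M=R.from_rotvec(s['tcp_rot']).as_matrix()
t=s['tool_pos']+M@np.array([.145,0,.0228]);print('tip pred',t,proj('top',t),proj('scene',t))
```

```text
tool delta mm [ 0.7  0.8 -3.8] yaw -1.59 twist 0.11 tilt [-0.0025 -0.0001 -1.    ] q [-0.02 -0.06  2.13 -0.    1.07  1.58] F [-0.  -0.1 -0.9] t 11.55
[0.4643 0.0168 0.1612] [-0.0078  0.0842  0.0257]
tip pred [0.6092 0.0128 0.1381] [316.3107 218.1236] [350.9134 225.5281]
```

View pics/c6a.png

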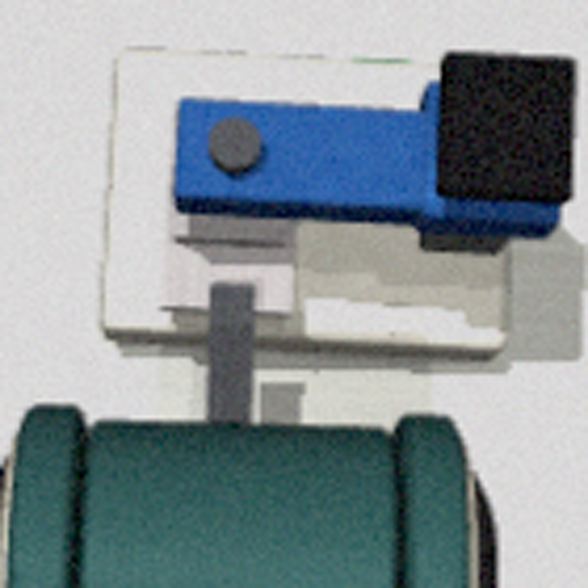

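View pics/c6b.png

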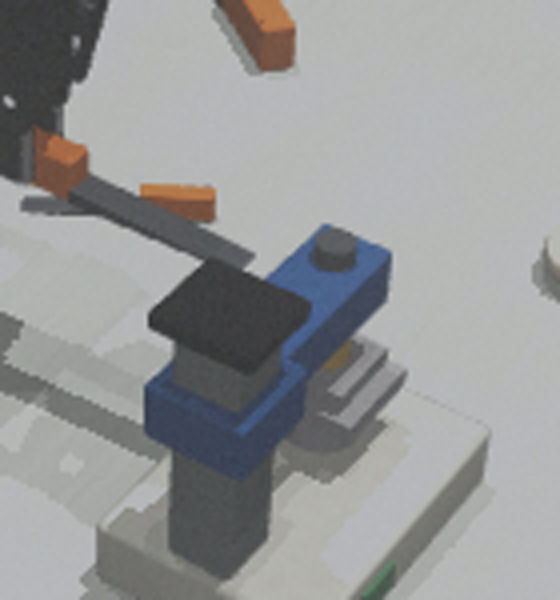

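The top crop puts the tip at (315.2, 217.6). Kinematics predicted (316.3, 218.1), so the grip geometry holds, and the blade is aligned and centred on the plate within about 2 mm. Next I move forward 15 mm and down.

Call:
drive_tool:
  steps:
    - [[8, 1, 0], 0]
    - [[7, 1, 10], 0]
    - [[0, 0, 15], 0]
    - [[0, 0, 12], 0]
    - [[0, 0, 7], 0]
    - [[0, 0, 3], 0]
    - [[0, 0, 0], 0]
    - [[0, 0, 0], 0]

```text
time: 12.32
tool_pos: [0.4806, 0.0144, 0.1155]
tcp_rot: [3.141, -0.046, 0.0]
wrist_force: [-0.7, 0.2, -0.7]
width: 0.219
```

```bash
cat > look.py <<'E'
import sys
from h import *
np.set_printoptions(precision=4,suppress=True)
k=sys.argv[1]
s=bot.read_state(); M=R.from_rotvec(s['tcp_rot']).as_matrix()
t=s['tool_pos']+M@np.array([.145,0,.0228]);print('tcp',s['tool_pos'],'tip pred',t,'tilt',M[:,2],'F',s['wrist_force'],'T',s['torque'],'t',s['time'],'w',s['width'])
print(proj('top',t),proj('scene',t))
if len(sys.argv)>2:
    A=bot.read_camera('scene')[:,:,::-1]; B=bot.read_camera('top')[:,:,::-1]
    cv2.imwrite(f"pics/scene{k}.png",A); cv2.imwrite(f"pics/top{k}.png",B)
    b=cv2.convertScaleAbs(B[175:255,275:355].copy(),alpha=1.9); a=A[215:295,335:415]
    cv2.imwrite(f"pics/c{k}.png",cv2.resize(np.hstack([a,b]),None,fx=5,fy=5,interpolation=cv2.INTER_CUBIC))
E
python3 look.py 7 1
```

```text
tcp [0.4806 0.0144 0.1155] tip pred [0.6256 0.0102 0.0927] tilt [ 0.0001 -0.     -1.    ] F [-0.7102  0.1929 -0.6508] T [ 0.0011  0.0222 -0.0166] t 12.3167 w 0.21851138124332722
[317.4007 214.073 ] [355.7795 244.5675]
```

View pics/c7.png

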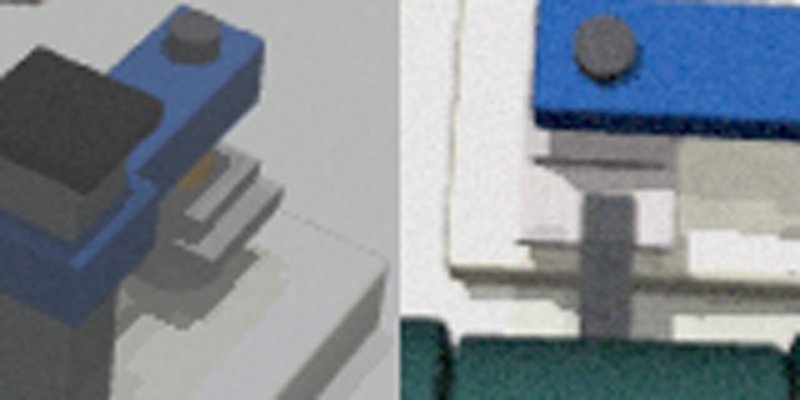

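The tip is over the anvil, centred, and about 13 mm short of the plate edge. Lowering until it touches.

Call:
drive_tool:
  steps:
    - [[0, 0, 3], 0]
    - [[0, 0, 2], 0]
    - [[0, 0, 0], 0]
    - [[0, 0, 0], 0]

```text
time: 12.75
tool_pos: [0.4801, 0.0144, 0.1104]
tcp_rot: [-3.141, 0.047, 0.0]
wrist_force: [0.2, -0.3, -1.4]
width: 0.225
```

Call:
drive_tool:
  steps:
    - [[0, 0, 1], 0]
    - [[0, 0, 0], 0]
    - [[0, 0, 0], 0]

```text
time: 13.0
tool_pos: [0.4803, 0.0144, 0.1095]
tcp_rot: [-3.141, 0.047, -0.0]
wrist_force: [0.1, 0.4, -0.9]
width: 0.216
```

```bash
python3 look.py 8
```

```text
tcp [0.4803 0.0144 0.1095] tip pred [0.6252 0.0101 0.0867] tilt [ 0.  0. -1.] F [ 0.0961  0.4165 -0.8772] T [ 0.053   0.0354 -0.0019] t 13.0 w 0.21610041994175083
[317.3775 214.8613] [355.4986 246.5641]
```

Call:
drive_tool:
  steps:
    - [[0, 0, 0.5], 0]
    - [[0, 0, 0], 0]
    - [[0, 0, 0], 0]

```text
time: 13.25
tool_pos: [0.4803, 0.0144, 0.109]
tcp_rot: [-3.141, 0.047, 0.0]
wrist_force: [0.2, 0.1, -0.8]
width: 0.22
```

Call:
drive_tool:
  steps:
    - [[0, 0, 0.5], 0]
    - [[0, 0, 0], 0]
    - [[0, 0, 0], 0]

```text
time: 13.5
tool_pos: [0.4804, 0.0144, 0.1086]
tcp_rot: [3.141, -0.047, 0.0]
wrist_force: [-0.4, -0.4, -0.5]
width: 0.22
```

Call:
drive_tool:
  steps:
    - [[0, 0, 0.5], 0]
    - [[0, 0, 0], 0]
    - [[0, 0, 0], 0]

```text
time: 13.75
tool_pos: [0.4804, 0.0144, 0.1082]
tcp_rot: [-3.141, 0.047, -0.001]
wrist_force: [-0.2, 1.0, 0.7]
width: 0.221
```

```bash
python3 look.py 9 1
```

```text
tcp [0.4804 0.0144 0.1082] tip pred [0.6254 0.0101 0.0854] tilt [ 0.0003  0.     -1.    ] F [-0.185   0.9876  0.7177] T [-0.0172 -0.1332 -0.0149] t 13.75 w 0.2211657585113017
[317.3575 214.9049] [355.5386 247.0174]
```

View pics/c9.png

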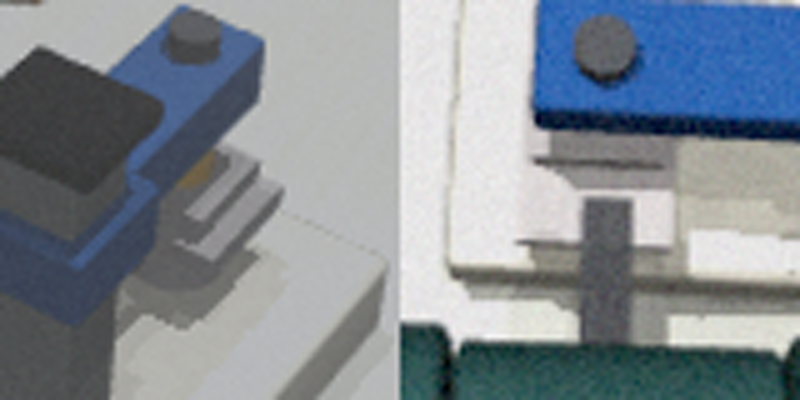

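Contact is felt: about 1.6 N upward, with the moment arm at the anvil. Sliding in gently now.

Call:
drive_tool:
  steps:
    - [[2.5, 0, 0], 0]
    - [[2.5, 0, 0], 0]
    - [[2.5, 0, 0], 0]
    - [[2.5, 0, 0], 0]
    - [[2.5, 0, 0], 0]
    - [[2.5, 0, 0], 0]
    - [[0, 0, 0], 0]

```text
time: 14.43
tool_pos: [0.4961, 0.0139, 0.1081]
tcp_rot: [-3.141, 0.047, -0.002]
wrist_force: [0.1, -0.3, 1.1]
width: 0.22
```

```bash
python3 look.py 10 1
```

```text
tcp [0.4961 0.0139 0.1081] tip pred [0.6411 0.0096 0.0855] tilt [ 0.001  0.    -1.   ] F [ 0.0591 -0.3266  1.1329] T [-0.0039 -0.3028 -0.0063] t 14.4333 w 0.22003016157989452
[317.6895 206.8884] [361.5162 249.7257]
```

View pics/c10.png

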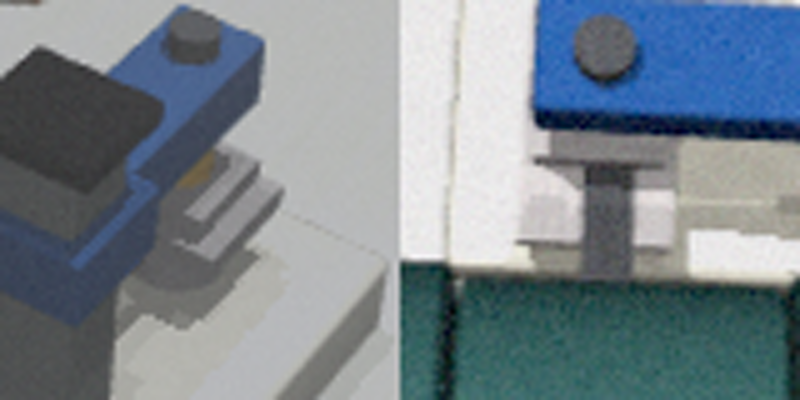

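The tip is just at the plate's edge, centred and straight. Continuing in.

Call:
drive_tool:
  steps:
    - [[2.5, 0, 0], 0]
    - [[2.5, 0, 0], 0]
    - [[2.5, 0, 0], 0]
    - [[2.5, 0, 0], 0]
    - [[2, 0, 0], 0]
    - [[2, 0, 0], 0]
    - [[0, 0, 0], 0]

```text
time: 15.12
tool_pos: [0.5099, 0.0136, 0.1081]
tcp_rot: [-3.141, 0.047, -0.001]
wrist_force: [-1.5, 0.4, 1.9]
width: 0.22
```

```bash
python3 look.py 11
```

```text
tcp [0.5099 0.0136 0.1081] tip pred [0.6549 0.0093 0.0854] tilt [ 0.0007  0.     -1.    ] F [-1.5234  0.368   1.8775] T [-0.0318 -0.2625 -0.035 ] t 15.1167 w 0.22028907878742618
[317.9464 199.9065] [366.8224 252.149 ]
```

Call:
drive_tool:
  steps:
    - [[2, 0, 0], 0]
    - [[2, 0, 0], 0]
    - [[2, 0, 0], 0]
    - [[0, 0, 0], 0]
    - [[0, 0, 0], 0]

```text
time: 15.53
tool_pos: [0.5145, 0.0134, 0.108]
tcp_rot: [-3.141, 0.047, 0.003]
wrist_force: [-5.6, -0.9, 5.9]
width: 0.223
```

Call:
drive_tool:
  steps:
    - [[2, 0, 0], 0]
    - [[2, 0, 0], 0]
    - [[0, 0, 0], 0]
    - [[0, 0, 0], 0]

```text
time: 15.87
tool_pos: [0.5177, 0.0134, 0.1076]
tcp_rot: [-3.141, 0.046, 0.006]
wrist_force: [-6.4, 0.7, 5.7]
width: 0.219
```

Call:
drive_tool:
  steps:
    - [[2, 0, 0], 0]
    - [[2, 0, 0], 0]
    - [[0, 0, 0], 0]
    - [[0, 0, 0], 0]

```text
time: 16.2
tool_pos: [0.5216, 0.0133, 0.1077]
tcp_rot: [-3.141, 0.046, 0.006]
wrist_force: [-7.1, 1.2, 7.0]
width: 0.219
```

```bash
python3 look.py 12 1
```

```text
tcp [0.5216 0.0133 0.1077] tip pred [0.6664 0.009  0.0843] tilt [-0.004   0.0001 -1.    ] F [-7.0613  1.1989  7.0066] T [0.101  0.6746 0.0499] t 16.2 w 0.2192929575941475
[318.129  194.1964] [371.2933 254.5466]
```

View pics/c12.png

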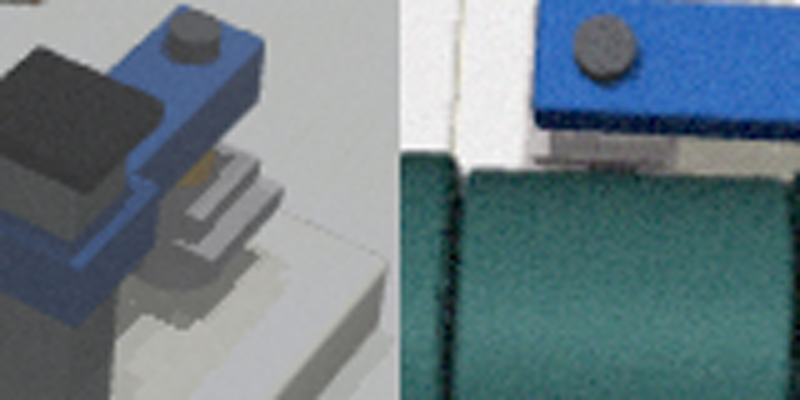

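The drag rose at about 17–20 mm past the edge, but the upward force of 7 N says I'm also pressing on the anvil. I'll relieve that by raising slightly.

Call:
drive_tool:
  steps:
    - [[0, 0, -0.5], 0]
    - [[0, 0, 0], 0]
    - [[0, 0, 0], 0]

```text
time: 16.55
tool_pos: [0.5216, 0.0132, 0.108]
tcp_rot: [-3.141, 0.047, 0.006]
wrist_force: [-6.4, 1.0, 5.8]
width: 0.225
```

Call:
drive_tool:
  steps:
    - [[0, 0, -0.5], 0]
    - [[0, 0, 0], 0]
    - [[0, 0, 0], 0]

```text
time: 16.8
tool_pos: [0.5216, 0.0132, 0.1082]
tcp_rot: [-3.141, 0.047, 0.006]
wrist_force: [-5.8, 0.1, 4.3]
width: 0.223
```

```bash
python3 look.py 13
cat > lift.py <<'E'
from h import *
import sys
# averaged frame; plate patch shift vs reference frames
N=12
A=np.mean([cv2.cvtColor(bot.read_camera('scene'),cv2.COLOR_RGB2GRAY).astype(np.float32) for _ in range(N)],0)
np.save(f'pics/avg{sys.argv[1]}.npy',A.astype(np.float32))
ref=np.mean([cv2.cvtColor(cv2.imread(f'pics/scene{k}.png'),cv2.COLOR_BGR2GRAY).astype(np.float32) for k in (0,1,2,5,6,7,9,10)],0).astype(np.float32)
A=A.astype(np.float32)
for name,(x0,y0,x1,y1) in {'plate':(370,244,388,262),'anvil':(378,252,392,267),'headstatic':(350,215,390,240)}.items():
    best=cv2.phaseCorrelate(ref[y0:y1,x0:x1].copy(),A[y0:y1,x0:x1].copy(),cv2.createHanningWindow((x1-x0,y1-y0),cv2.CV_32F)); print(name,best)
d=np.hstack([ref[215:295,335:415],A[215:295,335:415]]); cv2.imwrite(f'pics/avg{sys.argv[1]}.png',cv2.resize(d,None,fx=5,fy=5,interpolation=cv2.INTER_CUBIC))
E
python3 lift.py 1
```

```text
tcp [0.5216 0.0132 0.1082] tip pred [0.6665 0.009  0.0848] tilt [-0.0038  0.0001 -1.    ] F [-5.7522  0.082   4.2659] T [0.0373 0.6534 0.0345] t 16.8 w 0.22272497628525836
[318.1473 194.1026] [371.3298 254.3951]
plate ((-0.28241694414745844, -0.19720869321721146), 1.0839070324544553)
anvil ((0.4442721030153427, 0.5125529872324392), 1.0374785831239488)
headstatic ((-0.07127128103596903, 0.4627503964517583), 1.0021567339897155)[ WARN:0@7.787] global loadsave.cpp:1063 imwrite_ Unsupported depth image for selected encoder is fallbacked to CV_8U.
```

View pics/avg1.png

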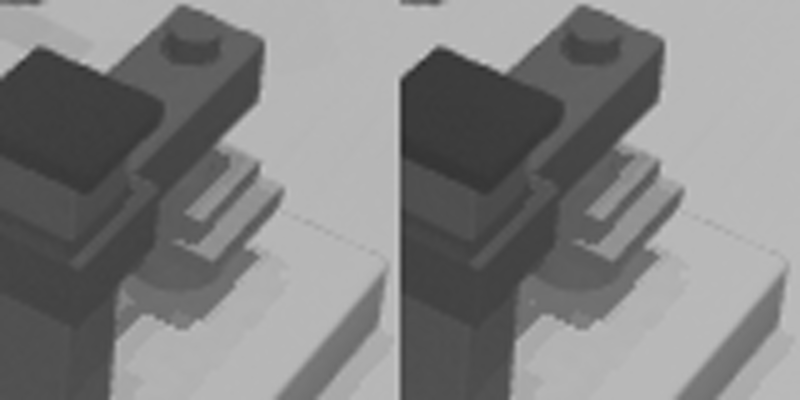

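```bash
cat > prof.py <<'E'
from h import *
import sys
def prof(A):
    # average along the plate edge direction: sample lines perpendicular-ish (vertical) following edge slope
    out=[]
    ys=np.arange(-14,14,0.25)
    X=[];Y=[]
    for c in np.arange(374,383,0.25):
        X.append(np.full_like(ys,c)); Y.append(252+ys-(c-378)*(0.86))
    P=cv2.remap(A,np.array(X,np.float32),np.array(Y,np.float32),cv2.INTER_CUBIC)
    return ys,P.mean(0)
def edges(A):
    ys,p=prof(A); g=np.gradient(cv2.GaussianBlur(p.reshape(1,-1),(0,0),2).ravel(),ys)
    r=[]
    for i in range(2,len(g)-2):
        if abs(g[i])>5 and abs(g[i])>=abs(g[i-1]) and abs(g[i])>abs(g[i+1]):
            a,b,c=abs(g[i-1]),abs(g[i]),abs(g[i+1]); r.append((round(float(ys[i]+.25*.5*(a-c)/(a-2*b+c)),2),round(float(g[i]),1)))
    return r
if __name__=="__main__":
    L=lambda k:cv2.cvtColor(cv2.imread(f'pics/scene{k}.png'),cv2.COLOR_BGR2GRAY).astype(np.float32)
    for k in ('0','1','2','4','5','6','7','9','10','12'): print(k,edges(L(k)))
    for k in sys.argv[1:]: print('avg',k,edges(np.load(f'pics/avg{k}.npy')))
E
python3 prof.py 1
```

```text
0 [(-9.43, 31.6), (-6.69, -7.2), (-5.35, -8.5), (-1.37, 18.2), (3.42, -23.6), (7.43, 16.4), (12.91, -15.8)]
1 [(-9.42, 32.5), (-5.63, -9.7), (-1.4, 19.0), (3.42, -24.7), (7.33, 17.5), (12.91, -17.0)]
2 [(-9.4, 32.0), (-5.37, -10.1), (-1.36, 18.7), (3.42, -24.4), (7.28, 17.0), (12.91, -16.3)]
4 [(-9.42, 32.6), (-5.45, -9.2), (-1.39, 18.5), (3.39, -23.6), (7.17, 17.0), (12.95, -16.6)]
5 [(-9.4, 30.9), (-5.54, -8.9), (-1.4, 17.8), (3.41, -23.6), (7.31, 16.7), (12.92, -16.4)]
6 [(-9.4, 31.9), (-5.47, -9.3), (-1.39, 18.9), (3.45, -24.2), (7.2, 18.2), (12.92, -16.5)]
7 [(-9.4, 32.5), (-6.63, -7.5), (-5.33, -8.9), (-1.36, 18.0), (3.41, -24.2), (7.18, 17.5), (12.91, -16.8)]
9 [(-9.35, 31.6), (-5.42, -9.5), (-1.39, 18.3), (3.44, -24.2), (7.35, 17.8), (12.93, -16.3)]
10 [(-9.4, 31.6), (-5.61, -9.7), (-1.37, 18.1), (3.42, -24.0), (7.39, 17.4), (12.93, -16.9)]
12 [(-9.41, 32.4), (-5.06, -9.8), (-1.31, 13.7), (3.25, -25.3), (6.55, 17.2), (12.94, -16.8)]
avg 1 [(-9.4, 32.3), (-5.1, -9.5), (-1.34, 13.8), (3.27, -24.7), (6.62, 16.3), (7.18, 16.3), (12.92, -16.8)]
```

The plate's near top edge in the scene profile has moved from 3.42 to 3.26 px (about 0.45 px per mm), while the anvil edge at 12.92 is unchanged. So the plate is just lifting, by about 0.4–0.6 mm, which matches the drag onset at TCP x of about 0.512. I'll ease up 0.5 mm more and go another 6 mm or so.

Call:
drive_tool:
  steps:
    - [[0, 0, -0.5], 0]
    - [[1, 0, 0], 0]
    - [[1, 0, 0], 0]
    - [[1, 0, 0], 0]
    - [[0, 0, 0], 0]
    - [[0, 0, 0], 0]

```text
time: 17.9
tool_pos: [0.5251, 0.0131, 0.1086]
tcp_rot: [-3.141, 0.047, 0.004]
wrist_force: [-3.9, 0.0, 0.2]
width: 0.22
```

Call:
drive_tool:
  steps:
    - [[1, 0, 0], 0]
    - [[1, 0, 0], 0]
    - [[1, 0, 0], 0]
    - [[1, 0, 0], 0]
    - [[0, 0, 0], 0]
    - [[0, 0, 0], 0]
    - [[0, 0, 0], 0]

```text
time: 18.48
tool_pos: [0.5302, 0.0129, 0.1092]
tcp_rot: [3.141, -0.047, -0.0]
wrist_force: [-1.6, -0.3, -6.4]
width: 0.221
```

```bash
python3 look.py 14 1; python3 lift.py 2 2>/dev/null >/dev/null; python3 prof.py 1 2 | tail -4
```

```text
tcp [0.5302 0.0129 0.1092] tip pred [0.6752 0.0086 0.0863] tilt [-0.0002 -0.     -1.    ] F [-1.5843 -0.2536 -6.422 ] T [-0.0355  0.7327  0.0204] t 18.4833 w 0.22085450192861122
[318.372  189.5499] [374.7546 255.4472]
10 [(-9.4, 31.6), (-5.61, -9.7), (-1.37, 18.1), (3.42, -24.0), (7.39, 17.4), (12.93, -16.9)]
12 [(-9.41, 32.4), (-5.06, -9.8), (-1.31, 13.7), (3.25, -25.3), (6.55, 17.2), (12.94, -16.8)]
avg 1 [(-9.4, 32.3), (-5.1, -9.5), (-1.34, 13.8), (3.27, -24.7), (6.62, 16.3), (7.18, 16.3), (12.92, -16.8)]
avg 2 [(-9.42, 31.9), (-6.94, -9.7), (-4.62, -8.8), (-2.51, 16.3), (3.09, -23.3), (6.38, 17.0), (12.93, -16.8)]
```

Now the arm itself is carrying the plate (Fz about -6 N), so I'm slightly too high. I'll lower back onto the anvil plane.

Call:
drive_tool:
  steps:
    - [[0, 0, 0.4], 0]
    - [[0, 0, 0.3], 0]
    - [[0, 0, 0], 0]
    - [[0, 0, 0], 0]

```text
time: 19.52
tool_pos: [0.5302, 0.0129, 0.1088]
tcp_rot: [-3.141, 0.047, 0.0]
wrist_force: [-2.0, -0.0, -3.1]
width: 0.221
```

```bash
python3 look.py 15; python3 lift.py 3 2>/dev/null >/dev/null; python3 prof.py 1 2 3| tail -3
python3 - <<'E'
from h import *
a=np.array([.69,-.01,.1]);print(proj('scene',a),proj('scene',a+[0,0,.01]),proj('scene',a+[0,.03,0]))
E
```

```text
tcp [0.5302 0.0129 0.1088] tip pred [0.6751 0.0086 0.086 ] tilt [-0.0001  0.     -1.    ] F [-1.9629 -0.0223 -3.1211] T [-0.0069  0.7662 -0.006 ] t 19.5167 w 0.22075679254140523
[318.3715 189.5949] [374.7383 255.5526]
avg 1 [(-9.4, 32.3), (-5.1, -9.5), (-1.34, 13.8), (3.27, -24.7), (6.62, 16.3), (7.18, 16.3), (12.92, -16.8)]
avg 2 [(-9.42, 31.9), (-6.94, -9.7), (-4.62, -8.8), (-2.51, 16.3), (3.09, -23.3), (6.38, 17.0), (12.93, -16.8)]
avg 3 [(-9.4, 32.4), (-6.89, -9.3), (-4.75, -8.9), (-2.36, 12.1), (3.21, -24.5), (6.34, 17.1), (12.92, -16.7)]
[377.05365565 258.21036606] [377.40165669 254.75086144] [383.71609189 250.42973146]
```

Call:
drive_tool:
  steps:
    - [[0, 0, 0.3], 0]
    - [[0, 0, 0], 0]
    - [[0, 0, 0], 0]
    - [[0, 0, 0], 0]

```text
time: 20.45
tool_pos: [0.5303, 0.0129, 0.1086]
tcp_rot: [3.141, -0.047, 0.0]
wrist_force: [-4.2, 0.2, -2.6]
width: 0.221
```

```bash
python3 look.py 16; python3 lift.py 4 2>/dev/null >/dev/null; python3 prof.py 2 3 4| tail -3
python3 - <<'E'
from h import *
L=lambda k:cv2.cvtColor(cv2.imread(f'pics/scene{k}.png'),cv2.COLOR_BGR2GRAY).astype(np.float32)
ref=np.mean([L(k) for k in('0','1','2','5','6','7','9','10')],0).astype(np.float32); A=np.load('pics/avg4.npy')
np.save('pics/avgref.npy',ref)
c=lambda I:cv2.resize(np.clip(I[240:272,364:396]*1.3,0,255).astype(np.uint8),None,fx=12,fy=12,interpolation=cv2.INTER_NEAREST)
cv2.imwrite('pics/cmp.png',np.hstack([c(ref),c(A)]))
E
```

```text
tcp [0.5303 0.0129 0.1086] tip pred [0.6752 0.0086 0.0858] tilt [ 0. -0. -1.] F [-4.1579  0.1529 -2.5839] T [ 0.013   0.976  -0.0284] t 20.45 w 0.22110398808248743
[318.36   189.5862] [374.7612 255.619 ]
avg 2 [(-9.42, 31.9), (-6.94, -9.7), (-4.62, -8.8), (-2.51, 16.3), (3.09, -23.3), (6.38, 17.0), (12.93, -16.8)]
avg 3 [(-9.4, 32.4), (-6.89, -9.3), (-4.75, -8.9), (-2.36, 12.1), (3.21, -24.5), (6.34, 17.1), (12.92, -16.7)]
avg 4 [(-9.42, 32.2), (-6.8, -8.9), (-4.79, -9.0), (-2.5, 14.3), (3.17, -24.8), (6.41, 16.9), (12.92, -16.6)]
```

View pics/cmp.png

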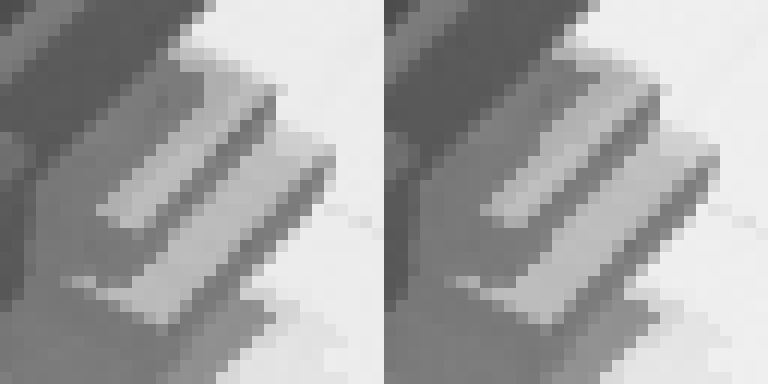

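```bash
cat > reg.py <<'E'
from h import *
import sys
from scipy.optimize import minimize_scalar
from scipy.ndimage import shift,gaussian_filter
ref=gaussian_filter(np.load('pics/avgref.npy'),.8)
# mask: band along plate near edge incl. both top->side and side->anvil edges, in profile coords
def mask(lo,hi):
    yy,xx=np.mgrid[0:480,0:640]; t=yy-252+(xx-378)*.86
    return (t>lo)&(t<hi)&(xx>=374)&(xx<=384)
for k in sys.argv[1:]:
    A=gaussian_filter(np.load(f'pics/avg{k}.npy'),.8); o=[]
    for lo,hi in((1.5,5.5),(5.5,8.5),(1.5,8.5),(11,15)):
        m=mask(lo,hi)
        f=lambda s:np.sum((shift(ref,(-.346*s,.035*s),order=3)[m]-A[m])**2)
        r=minimize_scalar(f,bounds=(-2,6),method='bounded'); o.append(round(r.x,2))
    print(k,o)
E
python3 reg.py 1 2 3 4
```

```text
1 [np.float64(0.37), np.float64(0.44), np.float64(0.4), np.float64(-0.31)]
2 [np.float64(1.12), np.float64(0.55), np.float64(0.89), np.float64(-0.31)]
3 [np.float64(0.82), np.float64(0.56), np.float64(0.71), np.float64(-0.31)]
4 [np.float64(0.9), np.float64(0.58), np.float64(0.77), np.float64(-0.31)]
```

Image registration gives a plate lift of about 0.8 mm (±0.3), and the geometry (about 17 mm past binding) gives about 1.1–1.2 mm. I'll go in 2 mm more to centre it, then check that it holds.

Call:
drive_tool:
  steps:
    - [[1, 0, 0.2], 0]
    - [[1, 0, 0], 0]
    - [[0, 0, 0], 0]
    - [[0, 0, 0], 0]
    - [[0, 0, 0], 0]
    - [[0, 0, 0], 0]

```text
time: 21.55
tool_pos: [0.5326, 0.0129, 0.1084]
tcp_rot: [-3.141, 0.047, -0.001]
wrist_force: [-3.4, -0.4, -0.7]
width: 0.226
```

```bash
python3 look.py 17 1; python3 lift.py 5 2>/dev/null >/dev/null; python3 reg.py 5; python3 look.py 18; cp pics/scene17.png pics/final.png
```

```text
tcp [0.5326 0.0129 0.1084] tip pred [0.6775 0.0086 0.0857] tilt [ 0.0007 -0.     -1.    ] F [-3.3637 -0.3813 -0.7105] T [-0.0113  0.6967  0.0209] t 21.55 w 0.22619565335849526
[318.4028 188.4202] [375.6806 256.0785]
5 [np.float64(1.07), np.float64(0.55), np.float64(0.86), np.float64(-0.32)]
tcp [0.5326 0.0129 0.1084] tip pred [0.6775 0.0086 0.0857] tilt [ 0.0007  0.     -1.    ] F [-1.7251  0.1232 -1.1618] T [0.0512 0.4715 0.0287] t 22.25 w 0.22452604058601278
[318.4022 188.4224] [375.679  256.0766]
```

View pics/final.png

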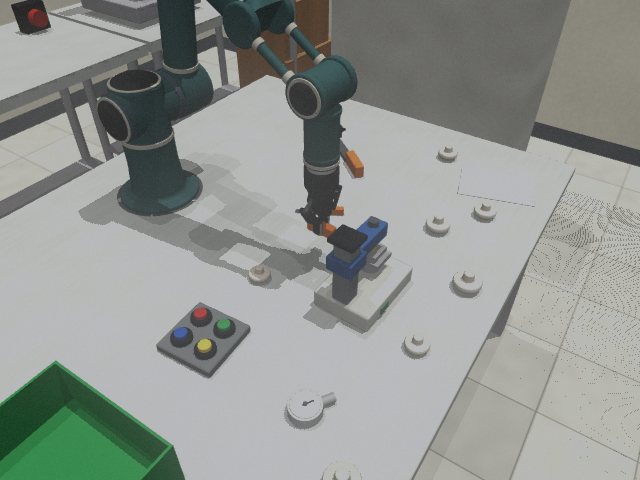

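View pics/top17.png

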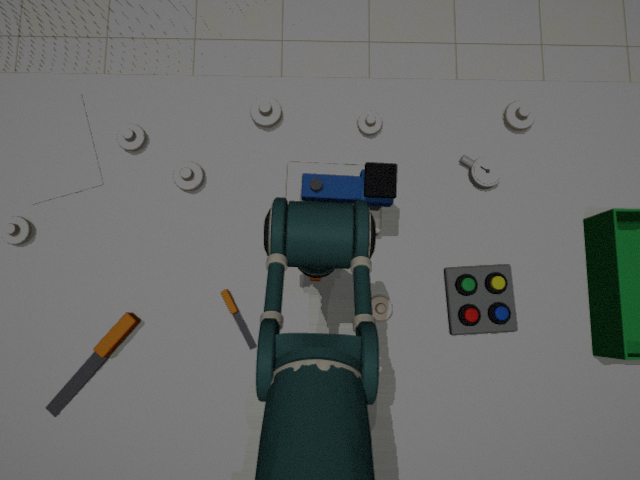

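The images show all the other objects where they were and all four keys up, with the gauge held in the tester. The net vertical force is about the gauge's own weight, so the blade rests flat on the anvil. Estimated lift is about 1 mm. Handing in.

```bash
python3 -c "
from workcell import bot
print(bot.finish_job())"
```

```text
the job is handed in; nothing more can be done
None
```

I pressed green, blue and yellow in that order, then gripped the 180 mm gauge by its handle. I laid its blade on the anvil and slid it under the upper plate until it dragged. I handed the job in at about 22 s with the gripper still holding it.

**Keys:** each was pressed to about 6 N and its full travel. The last picture shows all four keys up and the red key and other objects where they were.

**Depth and lift:** the tip is about 36–38 mm past the plate edge and about 18–20 mm past where the drag began.
- **From the geometry:** that depth gives a lift of about 1.2–1.4 mm.
- **From the pictures:** they gave 0.6–1.1 mm depending on which plate edge I used. That check also showed a false 0.3 mm shift on the fixed anvil.
- **Conclusion:** I take the lift as about 1 mm, inside the 0.4–2.5 mm range but not measured exactly.

**Forces at the end:** drag fell from 3.4 to 1.7 N while holding. The vertical force matched the gauge's own weight, so the blade rests on the anvil.

**On the way in:** the gripper was briefly too low, then too high. It pressed the blade on the anvil with about 8 N, then carried about 5.5 N of the plate's push. I corrected both before the final depth.

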